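# Load a clay cartridge into the bench extruder

### The job

Load the full, terracotta-coloured clay cartridge into the bench extruder: pull the red air plunger knob right out, put the cartridge's nozzle into the hole of the nose plate and press its tail down past the yellow sprung jaw until it snaps into the fork clip, then push the red knob fully home. Do not ram anything, and leave the empty white cartridge and the other things on the bench where they are.

Things in the scene. Friction and masses are not known exactly. Their poses are not given: they have to be found in the camera images.
- extruder: Bench clay extruder, fixed, pose varies. Origin under its base, z up. The cartridge lies along its y axis, 62 mm above the bench, nozzle towards +y, air plunger at the -y end. Blue base plate 110 x 245 x 12 mm (y -140 to +105), two steel tie rods along it at x -39 and 39, top z 29. Front rest: black block 36 mm wide, y 55 to 69, top z 44. Regulator at x 55 to 105, y -140 to -90, up to z 86.
- seat (a point): Point of the extruder (0, 7.5, 62 mm in its frame) where the cartridge's origin lies when loaded, its shoulder against the nose plate. Axes as the extruder's.
- nose_hole (a point): Centre of the round hole in the aluminium nose plate, on the face that looks to the cartridge (0, 85, 62 mm in the extruder's frame), axes as the extruder's. The hole, 31 mm wide, runs through the plate along +y. The plate is 86 mm wide, 12 mm thick and reaches 93 mm above the bench.
- clip (a point): Middle of the fork clip's floor (0, -38, 44 mm in the extruder's frame), axes as the extruder's. The clip is 22 mm long in y. On its -x side is a fixed steel tine, inner face at x -19 mm up to 44 mm above the floor, then flaring out to x -29 at 59 mm above it; on its +x side the yellow jaw. The loaded cartridge's tail sticks out 21 mm behind the clip (to y -70 mm).
- jaw_tip (a point): Inner edge of the yellow jaw's nose, over the clip. Shut, it lies at x 12, z 77 mm in the extruder's frame and overhangs the cartridge. Above it a lead-in ramp rises outwards to x 24, z 98 mm. Coming down, the cartridge meets the ramp when its axis at the clip is about 30 mm above its final height; let go there, it stays lying on ramp and tine.
- jaw (a joint): Swing of the yellow sprung jaw about its low pin along y, rad: 0 shut, grows as it is pushed out to +x (about 0.12 as the cartridge passes). It takes about 20 N down at the clip, or 16 N on the top of the tail just behind it; then the jaw snaps back over the cartridge. Pushed down by a grip at its middle, the cartridge turns in the fingers instead: let go and press from above, close to the clip.
- plunger (a joint): Air plunger along the extruder's y, m: 0 home (+y), 0.035 fully out (-y). A detent holds it at either end; about 7 N to leave it. Home, its 16 mm spigot stands 14 mm into the cartridge's tail, its 30 mm rubber flange 1 mm off the tail. Out, the spigot ends 177 mm from the nose plate: a cartridge (187 mm with nozzle) goes in only then, and only nozzle first with the tail held high.
- plunger_knob (a point): Middle of the plunger's red knob, 32 mm in diameter, 28 mm long, axis along the extruder's y, 62 mm above the bench. Home, it lies at y -157 mm in the extruder's frame, 24 mm behind the aluminium manifold block (y -133 to -113, 56 mm wide, 88 mm high); it moves with the plunger.
- full_cartridge: Full cartridge: terracotta tube with black nozzle and tail, 0.3 to 0.5 kg. Origin on its axis at mid-length, y along the axis to the nozzle (roll about y may be any). Tube 36 mm thick, 155 mm long; at +y a nozzle cone 32 mm long, 24 mm thick at the shoulder, 14 mm at the tip; the tail is an open socket, 24 mm wide, 22 mm deep. Starts in one of the rack's two places.
- empty_cartridge: Empty cartridge: white tube with blue nozzle and tail, same shape and origin. It stays in the rack.
- rack: Fixed wooden rack, 180 x 135 mm, origin under its middle. Two places, at x -50 and +50 mm, hold a cartridge along the rack's y, nozzle to +y, axis 52 mm above the bench, in V saddles 16 mm wide at y -45 and +45 mm that reach 17 mm either side of the axis.
- glaze_bottle: Grey glaze bottle with a white cap, 64 mm in diameter, 135 mm high, standing by. Origin under its base.
- green_cup: Green cup, 80 mm in diameter, 100 mm high, standing by. Origin under its base.
- mint_bowl: Mint-green bowl, 130 mm in diameter, 55 mm high, standing by. Origin under its base.
There are look-alikes about, which are no part of the job. Several things have the shape of the full_cartridge; the one meant has the colours described above.

How it is judged:
By the outcome, as a careful person would: the job done as asked, in the order asked, and still so for the second after the job is handed in, with the robot touching nothing.
It also fails if it takes over 67 s, if anything falls off the work surface, if the arm or the gripper's body presses on something with over 40 N, if the wrist force passes 120 N, or if a joint passes its speed limit or range.

### The arm

A 6-joint arm with a two-finger parallel gripper is mounted at the origin on the work surface. World frame = base frame: x ahead of the robot, y to its left, z up, the work surface at z = 0. Lengths are in m, angles in degrees, forces in N, time in s.
With the tool pointing down it reaches from about 0.35 to 0.925 m from the base axis. Payload 6.4 kg.
Tool frame: the origin (TCP) lies at the very end of the fingers, on their centre line; the grasp point (between the pads) lies 19 mm behind it; z points along the fingers, y is the line along which they close (so a half turn about z gives the same grasp; the last joint's range is limited). The gripper opens to 94 mm and grips with 3 to 60 N. Pads are 16 mm wide; open, the fingers measure 119 mm over their backs; the gripper's body (75 mm by 177 mm) begins 78 mm behind the grasp point.
Start: joints at [66.687, 14.043, 89.255, -0, 76.702, -9.975], TCP at [0.15, 0.632, 0.205] pointing down, gripper open.
Joint ranges: [-179.41, 179.41], [-58.25, 129.5], [7.25, 145.43], [-54.29, 234.29], [11.92, 165.04], [-157.13, 157.13]. Speed limits (degrees/s): [147.25, 147.25, 180, 180, 180, 180].

### API

Orientations are given as a 3x3 rotation matrix whose columns are the frame's x, y, z axes.
In Python, from workcell import arm gives the robot as it stands.
- The arm moves only by the tool move_arm, never from a script. Its argument "plan" is text: rows parted by semicolons, each of 7 numbers parted by spaces: the turn, a rotation vector about the tool's x, y, z in rad, then the shift along the tool's x, y, z in mm, then the finger opening in mm, from 0 to 94. A call has 1 to 8 rows; each row shifts and turns the commanded pose from where the row before left it, along the tool's axes as they then stand; what a row does not reach is not made up. A row lasts 1/10 s, in which the tool goes at most 50 mm and 8.59 degrees, less where a joint would pass 70% of its speed; a pose out of reach is approached as far as the arm can. A call with a gripper value outside its range is refused whole. The fingers move at their own pace and stop on an object; "grip_force" is the grip in N (left out, the last holds). Time passes only in rows, so rows that do not move let the fingers close. It gives the time, the measured TCP pose, the force, the opening and the grip force at its end, in the units of the state.
- arm.observe(): the state, without advancing time (a new reading comes with each control period).
- arm.capture(name): name is "scene" or "top"; returns the picture (420x560x3 uint8, red, green, blue); there is no depth.
- arm.get_calibration(name): a dict with "fx", "fy", "cx", "cy" (pixels), "D" ([k1, k2, p1, p2, k3] as OpenCV has them; the pictures are not rectified), "cam_to_world" (4x4, takes a point from camera to world coordinates). Camera axes: x right, y down, z forward; pixel columns grow to the right and rows downward; lengths in m; the calibration is good to about 2 mm. A picture is of the moment at which its call begins. get_calibration takes no time and is no camera call.
- arm.hand_in(): hands the job in; it is judged then, once.
The state is a dict: "clock": time; "q": joint angles; "joint_vel": joint speeds; "joint_efforts": joint torques, N m; "position": TCP position; "ee_rot": TCP orientation; "force": force on the tool from outside, world axes, zero at the start; "wrist_torque": the same for the moment, N m; "gripper_width": opening from 0.0 (shut) to 1.0 (fully open); "finger_force": force on a finger pad.
Only numpy, scipy, OpenCV 4.12 (cv2) and the standard library are available. Lean on these libraries where they do the work, as an engineer would, in place of code of your own. Each camera call takes 0.05 s, during which the arm holds its last target. There are 200 camera calls.

## Working session

There is one attempt and no reset: what is moved stays moved. The work goes in short steps, Python scripts to look and compute and a tool call to move; the robot and the scene stay as the last step left them, time stands still between calls to the robot, and variables do not carry over. Pictures are saved under pics/ and viewed, at most 10 in all, crops included, and the job is handed in when it is done.

Besides the shell and the picture viewer there is one more tool, called after "Request:" by a JSON object that holds its "api" and its "payload". move_arm: Moves the arm, as the interface text tells. Its arguments: {"type":"object","properties":{"plan":{"type":"string"},"grip_force":{"type":"number"}},"required":["plan"]}

```bash
mkdir -p pics
python3 - <<'E'
from workcell import arm
import cv2,numpy as np
for n in("scene","top"):
    im=arm.capture(n); cv2.imwrite(f"pics/{n}0.png",im[:,:,::-1]); c=arm.get_calibration(n)
    print(n,{k:np.round(v,4).tolist() for k,v in c.items()})
s=arm.observe();print({k:np.round(v,3).tolist() for k,v in s.items()})
E
```

```text
scene {'fx': 488.2702, 'fy': 488.2702, 'cx': 278.8023, 'cy': 209.2316, 'D': [-0.0168, 0.0, 0.0, 0.0, 0.0], 'cam_to_world': [[0.0745, 0.6488, -0.7573, 1.597], [0.9971, -0.0351, 0.068, -0.1088], [0.0175, -0.7601, -0.6496, 0.9907], [0.0, 0.0, 0.0, 1.0]]}
top {'fx': 421.3314, 'fy': 421.3314, 'cx': 270.1125, 'cy': 205.5786, 'D': [-0.0965, 0.0, 0.0, 0.0, 0.0], 'cam_to_world': [[-0.0037, -0.9843, 0.1766, 0.2759], [-1.0, 0.004, 0.0011, -0.0242], [-0.0018, -0.1766, -0.9843, 1.5008], [0.0, 0.0, 0.0, 1.0]]}
{'clock': 0.1, 'q': [66.687, 14.079, 89.317, -0.0, 76.702, -9.975], 'joint_vel': [-0.023, -0.112, -0.096, -0.071, 0.185, -0.061], 'joint_efforts': [-0.0, -41.691, -31.553, 0.069, 0.031, -0.0], 'position': [0.15, 0.632, 0.204], 'ee_rot': [[-0.973, 0.231, -0.001], [0.231, 0.973, -0.002], [0.0, -0.002, -1.0]], 'force': [-0.09, -0.371, 0.053], 'wrist_torque': [-0.034, 0.023, 0.035], 'finger_force': 0.0, 'gripper_width': 0.996}
```

View pics/scene0.png

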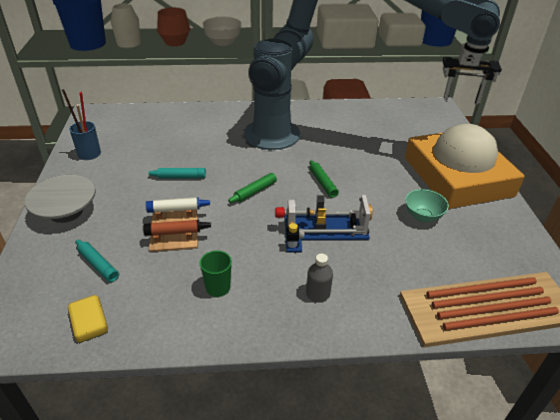

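View pics/top0.png

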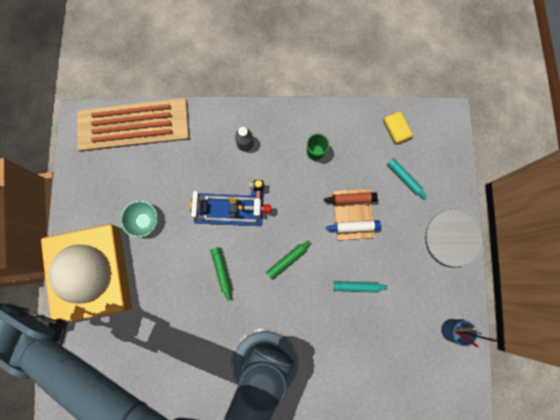

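The scene picture shows the rack with the white cartridge (180,205) and the terracotta one (178,228), nozzles to the right (+y). The extruder is at (325,220), with its red knob at (281,212). In the top picture the extruder is at (230,209), its knob at (267,209), the terracotta tube at (355,198) and the rack at (354,215).

```bash
cat > h.py <<'E'
import cv2,numpy as np
from workcell import arm
def ray(n,uv):
    c=arm.get_calibration(n);K=np.array([[c['fx'],0,c['cx']],[0,c['fy'],c['cy']],[0,0,1]])
    p=cv2.undistortPoints(np.array([[uv]],float),K,np.array(c['D'])).ravel()
    T=np.array(c['cam_to_world']);return T[:3,3],T[:3,:3]@np.r_[p,1]
def onz(n,uv,z):
    o,d=ray(n,uv);return o+d*(z-o[2])/d[2]
def tri(a,b):
    (o,d),(p,e)=ray("scene",a),ray("top",b)
    s=np.linalg.lstsq(np.c_[d,-e],p-o,rcond=None)[0];x,y=o+d*s[0],p+e*s[1]
    return (x+y)/2,np.linalg.norm(x-y)
def blobs(im,lo,hi,box,amin=15):
    x0,y0,x1,y1=box;m=cv2.inRange(cv2.cvtColor(im,cv2.COLOR_RGB2HSV),lo,hi)[y0:y1,x0:x1]
    r=[]
    for c in cv2.findContours(m,cv2.RETR_EXTERNAL,cv2.CHAIN_APPROX_NONE)[0]:
        if cv2.contourArea(c)>=amin:
            q=cv2.minAreaRect(c);r.append((cv2.contourArea(c),np.round(np.add(q[0],(x0,y0)),1),np.round(cv2.boxPoints(q)+(x0,y0),1).tolist()))
    return sorted(r,key=lambda t:-t[0])
E
python3 - <<'E'
from h import *
s=arm.capture("scene");t=arm.capture("top")
def cr(i,b,k):return cv2.resize(i[b[1]:b[3],b[0]:b[2],::-1],None,fx=k,fy=k,interpolation=cv2.INTER_CUBIC)
a=cr(s,(265,180,385,260),6.5);b=cr(t,(180,170,290,240),7)
cv2.imwrite("pics/s1.png",a[:,:790]);cv2.imwrite("pics/t1.png",b)
r=[cr(s,(135,185,225,255),4),cr(t,(315,180,395,250),4)]
cv2.imwrite("pics/r1.png",np.hstack(r))
for n,i,bx in(("s",s,(135,185,225,255)),("t",t,(315,180,395,250))):
    print(n,"terra",blobs(i,(0,140,60),(12,255,255),bx)[:2]);
    print(n,"white",blobs(i,(0,0,150),(180,50,255),bx)[:2])
for n,i,bx in(("s",s,(265,190,385,260)),("t",t,(180,170,290,240))):
    print(n,"red",blobs(i,(172,120,60),(180,255,255),bx,4)[:2],blobs(i,(0,150,60),(8,255,255),bx,4)[:2])
    print(n,"yel",blobs(i,(18,100,60),(33,255,255),bx,4)[:4])
    print(n,"blue",blobs(i,(100,100,30),(130,255,255),bx,4)[:2])
E
```

```text
s terra [(544.0, array([174.1, 230. ]), [[150.1, 223.1], [196.2, 218.5], [198.1, 236.9], [152.0, 241.5]])]
s white [(361.0, array([174.5, 202.7]), [[152.5, 199.4], [195.9, 196.5], [196.5, 206.0], [153.1, 208.9]])]
t terra [(336.0, array([352.6, 198.1]), [[333.8, 193.3], [370.9, 191.8], [371.4, 202.9], [334.3, 204.4]])]
t white [(5451.0, array([354.5, 214.5]), [[315.0, 180.0], [394.0, 180.0], [394.0, 249.0], [315.0, 249.0]])]
s red [] [(65.0, array([279.8, 211.9]), [[274.8, 207.7], [283.5, 206.5], [284.9, 216.2], [276.2, 217.4]])]
s yel [(105.0, array([321. , 215.5]), [[317.0, 208.0], [325.0, 208.0], [325.0, 223.0], [317.0, 223.0]]), (66.0, array([292.7, 227.1]), [[286.4, 229.2], [290.6, 220.8], [299.0, 225.0], [294.8, 233.4]]), (10.0, array([370. , 208.5]), [[369.0, 213.0], [369.0, 204.0], [371.0, 204.0], [371.0, 213.0]]), (8.5, array([311. , 211.5]), [[309.0, 210.0], [313.0, 210.0], [313.0, 213.0], [309.0, 213.0]])]
s blue [(435.5, array([326.8, 239.5]), [[284.4, 235.2], [367.3, 226.4], [369.1, 243.8], [286.3, 252.6]]), (300.0, array([338. , 221.5]), [[326.0, 215.0], [350.0, 215.0], [350.0, 228.0], [326.0, 228.0]])]
t red [] [(43.0, array([266.5, 208.5]), [[263.0, 205.0], [270.0, 205.0], [270.0, 212.0], [263.0, 212.0]])]
t yel [(46.0, array([258. , 183.5]), [[254.0, 180.0], [262.0, 180.0], [262.0, 187.0], [254.0, 187.0]]), (26.5, array([232.5, 200.5]), [[229.0, 198.0], [236.0, 198.0], [236.0, 203.0], [229.0, 203.0]]), (4.0, array([190.5, 204. ]), [[190.0, 201.0], [191.0, 201.0], [191.0, 207.0], [190.0, 207.0]])]
t blue [(449.0, array([215.4, 207.9]), [[199.4, 215.5], [200.8, 198.0], [231.3, 200.3], [229.9, 217.8]]), (253.5, array([227.8, 216.6]), [[193.9, 222.3], [194.6, 207.9], [261.6, 210.8], [260.9, 225.3]])]
```

View pics/s1.png

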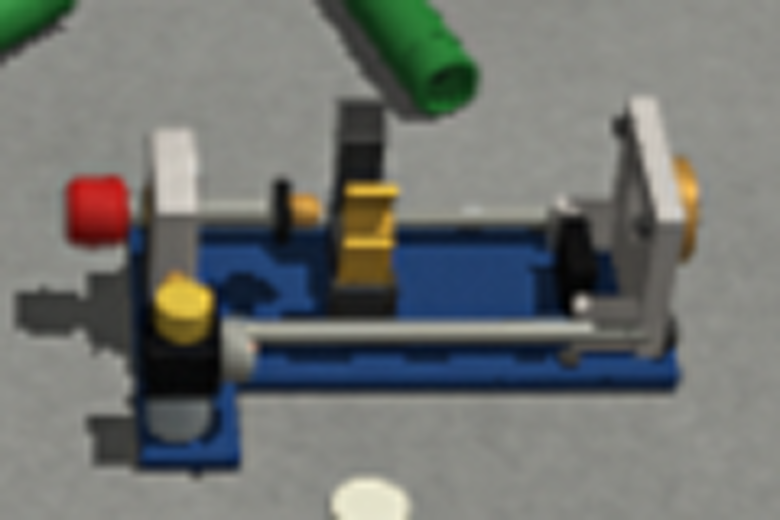

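View pics/t1.png

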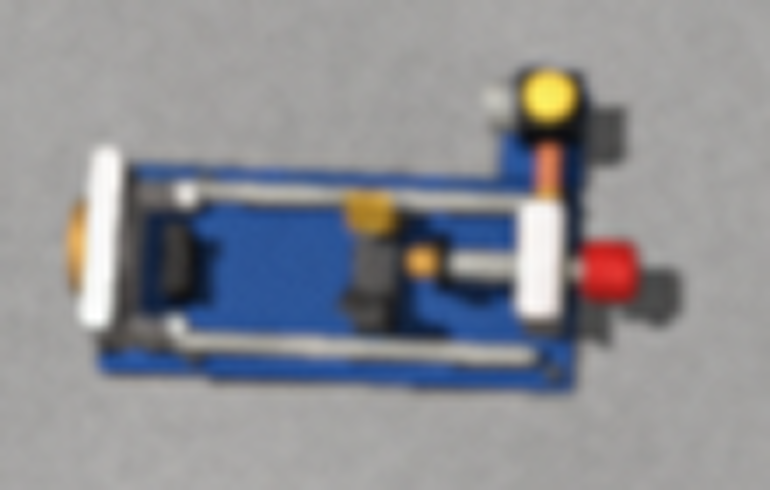

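View pics/r1.png

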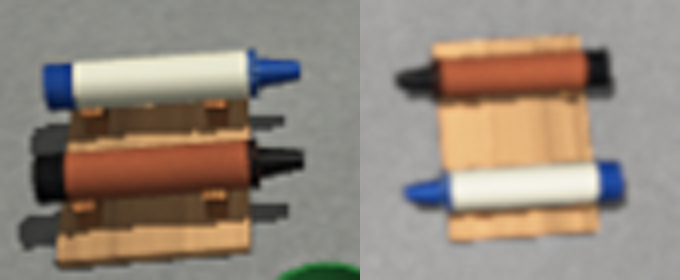

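The enlarged pictures show that the extruder's +x is about world +x, with a small yaw, since the regulator cap at top (258,183.5) is on the far side. The nose plate top runs from (195,191) to (193,216) and the manifold top from (257,199) to (257,215). The cartridge tip is at top (323.6,199.3) and its tail at (377.5,197.6).

Run:
```python
from h import *
f=lambda u,v:((u+.5)/7-.5+180,(v+.5)/7-.5+170)
g=lambda u,v:((u+.5)/6.5-.5+265,(v+.5)/6.5-.5+180)
knob,d=tri((279.8,211.9),(266.5,208.5));print("knob",knob.round(4),d, onz("top",(266.5,208.5),.062+.003).round(4),onz("scene",(279.8,211.9),.062).round(4))
P=[((0,-157),onz("top",(266.5,208.5),.064)),
((43,91),onz("top",f(107,148),.093)),((-43,91),onz("top",f(94,327),.093)),
((28,-123),onz("top",f(543,200),.088)),((-28,-123),onz("top",f(540,320),.088)),
((80,-115),onz("top",(258,183.5),.086)),
((-55,105),onz("top",f(100,372),.012)),((-55,-140),onz("top",f(573,390),.012)),
((0,-157),onz("scene",(279.8,211.9),.062)),
((43,85),onz("scene",g(655,220),.093)),((-43,85),onz("scene",g(632,97),.093)),
((55,105),onz("scene",g(680,383),.006)),
((105,-140),onz("scene",g(140,462),.006)),
((28,-133),onz("scene",g(155,212),.088)),((-28,-133),onz("scene",g(152,130),.088))]
def fit(P):
    A=np.array([p[0] for p in P])/1000;B=np.array([p[1][:2] for p in P])
    a,b=A-A.mean(0),B-B.mean(0);th=np.arctan2((a[:,0]*b[:,1]-a[:,1]*b[:,0]).sum(),(a*b).sum())
    R=np.array([[np.cos(th),-np.sin(th)],[np.sin(th),np.cos(th)]]);t=B.mean(0)-R@A.mean(0)
    print("yaw",np.degrees(th),"t",t.round(4));print(((A@R.T+t-B)*1000).round(1).tolist());return R,t
fit(P[:8]);fit(P[8:]);R,t=fit(P)
for p in((0,-157),(0,85),(0,7.5),(0,-38)):print(p,(R@np.array(p)/1000+t).round(4))
r=lambda u,v,x,y:((u+.5)/4-.5+x,(v+.5)/4-.5+y)
for n,a,b in(("top",r(395-360,79,315,180),r(610-360,71,315,180)),("scene",r(303,160,135,185),r(36,176,135,185))):
    a,b=onz(n,a,.052),onz(n,b,.052);d=(a-b)/np.linalg.norm(a-b);print(n,"tip",a.round(4),"tail",b.round(4),np.linalg.norm(a-b),"yaw",np.degrees(np.arctan2(-d[0],d[1])),"org",(b+d*.0775).round(4))
print(onz("top",(352.6,198.1),.062).round(4),onz("scene",(174.1,230),.058).round(4))
```

```text
knob [ 0.5241 -0.0097  0.0601] 0.0006517991675418815 [ 0.5233 -0.0101  0.065 ] [ 0.5263 -0.0096  0.062 ]
yaw -3.0341054136573096 t [0.5324 0.1444]
[[0.6, -2.3], [-1.1, -2.1], [1.6, -1.4], [-1.5, -1.5], [1.9, 0.1], [-1.0, 6.6], [1.2, 1.8], [-1.8, -1.1]]
yaw -2.888847439945199 t [0.535  0.1464]
[[0.8, -0.8], [0.6, 1.8], [-0.5, -1.2], [1.0, 0.7], [3.1, -0.2], [-2.6, 0.3], [-2.4, -0.6]]
yaw -2.9230834210881818 t [0.5336 0.1454]
[[2.1, -1.3], [-0.1, -1.1], [2.7, -0.6], [-0.1, -0.5], [3.3, 1.0], [0.5, 7.6], [2.2, 2.6], [-0.3, -0.3], [-0.7, -1.8], [-0.8, 0.7], [-1.9, -2.3], [-0.4, -0.4], [1.6, -1.3], [-4.1, -0.8], [-3.9, -1.6]]
(0, -157) [ 0.5256 -0.0114]
(0, 85) [0.5379 0.2303]
(0, 7.5) [0.534  0.1529]
(0, -38) [0.5316 0.1074]
top tip [ 0.5571 -0.2095  0.052 ] tail [ 0.5637 -0.4001  0.052 ] 0.1907090613492318 yaw 1.957272595405158 org [ 0.561  -0.3226  0.052 ]
scene tip [ 0.5593 -0.21    0.052 ] tail [ 0.5657 -0.3965  0.052 ] 0.1865553633038656 yaw 1.9826829834516577 org [ 0.563 -0.319  0.052]
[ 0.5594 -0.3108  0.062 ] [ 0.5827 -0.3094  0.058 ]
```

Request:
{"api": "move_arm", "payload": {"plan": "0 0 0.148 0 0 -5 94;0 0 0.148 0 0 -5 94;0 0 0.148 0 0 -5 94;0 0 0.148 0 0 -5 94;0 0 0.148 0 0 -5 94;0 0 0.148 0 0 -5 94;0 0 0.148 0 0 -5 94;0 0 0.148 0 0 -5 94", "grip_force": 30}}

```text
clock: 1.0
position: [0.1499, 0.6323, 0.2453]
ee_rot: [[-0.147, 0.989, -0.0], [0.989, 0.147, -0.001], [-0.001, -0.0, -1.0]]
force: [0.9, -0.1, 0.2]
gripper_width: 0.998
finger_force: 0.0
```

Request:
{"api": "move_arm", "payload": {"plan": "0 0 0.102 0 0 0 94;0 0 0.102 0 0 0 94;0 0 0 0 0 0 94"}}

```text
clock: 1.3
position: [0.1499, 0.6323, 0.2452]
ee_rot: [[0.05, 0.999, -0.0], [0.999, -0.05, -0.0], [-0.0, -0.0, -1.0]]
force: [-0.6, -0.4, -0.2]
gripper_width: 0.997
finger_force: 0.0
```

```bash
cat > e.py <<'E'
from h import *
YAW=np.radians(-2.92);T0=np.array([.5336,.1456])
R=np.array([[np.cos(YAW),-np.sin(YAW)],[np.sin(YAW),np.cos(YAW)]])
def st():
    s=arm.observe();p=np.array(s['position']);r=np.array(s['ee_rot'])
    e=R.T@(p[:2]-T0)
    print("t",round(s['clock'],2),"world",p.round(4),"ext",(e*1000).round(1),"z",round(p[2]*1000,1),"yawY",np.degrees(np.arctan2(r[1,1],r[0,1])).round(2),"zax",r[:,2].round(3),"F",np.round(s['force'],1),"w",round(s['gripper_width']*94,1),"q",np.round(s['q'],0))
    return s
def to(w):
    s=arm.observe();print("tool shift mm",(np.array(s['ee_rot']).T@(np.array(w)-s['position'])*1000).round(1))
def ex(x,y,z):return np.r_[R@np.array([x,y])/1000+T0,z/1000]
E
python3 -c "
from e import *
st();to(ex(0,-157,200))"
```

```text
t 1.3 world [0.1499 0.6323 0.2452] ext [-408.   466.6] z 245.2 yawY -2.85 zax [-0. -0. -1.] F [-0.6 -0.4 -0.2] w 93.7 q [67. 12. 87.  0. 81. 70.]
tool shift mm [-624.   407.3   45.4]
```

Request:
{"api": "move_arm", "payload": {"plan": "0 0 0 -39 25.5 0 94;0 0 0 -39 25.5 0 94;0 0 0 -39 25.5 0 94;0 0 0 -39 25.5 0 94;0 0 0 -39 25.5 0 94;0 0 0 -39 25.5 0 94;0 0 0 -39 25.5 0 94;0 0 0 -39 25.5 0 94"}}

```text
clock: 2.1
position: [0.3386, 0.309, 0.2455]
ee_rot: [[0.047, 0.999, 0.0], [0.999, -0.047, 0.0], [0.0, 0.0, -1.0]]
force: [0.6, -0.2, 0.7]
gripper_width: 1.0
finger_force: 0.0
```

Request:
{"api": "move_arm", "payload": {"plan": "0 0 0 -39 25.5 0 94;0 0 0 -39 25.5 0 94;0 0 0 -39 25.5 0 94;0 0 0 -39 25.5 0 94;0 0 0 -39 25.5 0 94;0 0 0 -39 25.5 0 94;0 0 0 -39 25.5 0 94;0 0 0 -39 25.5 0 94"}}

```text
clock: 2.9
position: [0.5269, -0.013, 0.2455]
ee_rot: [[0.048, 0.999, 0.0], [0.999, -0.048, 0.0], [0.0, 0.0, -1.0]]
force: [-0.5, 0.7, 0.5]
gripper_width: 1.002
finger_force: 0.0
```

```bash
python3 -c "
from e import *
st();to(ex(0,-157,43))"
```

```text
t 2.9 world [ 0.5269 -0.013   0.2455] ext [   1.4 -158.8] z 245.5 yawY -2.75 zax [ 0.  0. -1.] F [-0.5  0.7  0.5] w 94.2 q [-14.  -5. 105.   0.  80. -11.]
tool shift mm [  1.8  -1.4 202.5]
```

Request:
{"api": "move_arm", "payload": {"plan": "0 0 0.003 1 -1.4 40 94;0 0 0 0 0 40 94;0 0 0 0 0 40 94;0 0 0 0 0 40 94;0 0 0 0 0 25 94;0 0 0 0 0 15 94;0 0 0 0 0 0 20;0 0 0 0 0 0 20", "grip_force": 20}}

```text
clock: 3.7
position: [0.5258, -0.0102, 0.0465]
ee_rot: [[0.052, 0.999, 0.002], [0.999, -0.052, -0.0], [-0.0, 0.002, -1.0]]
force: [0.2, 0.1, 0.0]
gripper_width: 0.865
finger_force: 0.0
```

Request:
{"api": "move_arm", "payload": {"plan": "0 0 0 0 0 0 20;0 0 0 0 0 0 20;0 0 0 0 0 0 20;0 0 0 0 0 0 20;0 0 0 0 0 0 20;0 0 0 0 0 0 20", "grip_force": 30}}

```text
clock: 4.3
position: [0.5254, -0.0101, 0.0456]
ee_rot: [[0.053, 0.999, 0.001], [0.999, -0.053, -0.0], [-0.0, 0.001, -1.0]]
force: [11.5, -0.6, -3.8]
gripper_width: 0.356
finger_force: 5.2
```

```bash
python3 -c "
from e import *
st()
i=arm.capture('top');j=arm.capture('scene')
print(blobs(i,(0,150,60),(8,255,255),(240,170,300,240),4)[:1],blobs(j,(0,150,60),(8,255,255),(255,190,300,240),4)[:1])"
```

```text
t 4.3 world [ 0.5254 -0.0101  0.0456] ext [  -0.3 -156. ] z 45.6 yawY -3.05 zax [ 0.001 -0.    -1.   ] F [11.5 -0.6 -3.8] w 33.5 q [-13.   9. 113.   0.  57. -10.]
[] []
```

Request:
{"api": "move_arm", "payload": {"plan": "0 0 0 0 0.5 0 20;0 0 0 0 0.5 0 20;0 0 0 0 0 0 20;0 0 0 0 0 0 20"}}

```text
clock: 4.8
position: [0.5264, -0.0102, 0.0456]
ee_rot: [[0.053, 0.999, 0.001], [0.999, -0.053, -0.0], [-0.0, 0.001, -1.0]]
force: [5.1, 0.1, -2.8]
gripper_width: 0.329
finger_force: 30.0
```

Request:
{"api": "move_arm", "payload": {"plan": "0 0 0 -4 0.6 0 20;0 0 0 -5 0 0 20;0 0 0 -6 0 0 20;0 0 0 -6 0 0 20;0 0 0 -6 0 0 20;0 0 0 -5 0 0 20;0 0 0 -4 0 0 20;0 0 0 0 0 0 20"}}

```text
clock: 5.6
position: [0.5248, -0.0452, 0.0456]
ee_rot: [[0.055, 0.999, 0.0], [0.999, -0.055, 0.003], [0.003, 0.0, -1.0]]
force: [3.6, 5.4, -0.2]
gripper_width: 0.329
finger_force: 30.0
```

```bash
python3 -c "
from e import *
st()"
```

```text
t 5.6 world [ 0.5248 -0.0452  0.0456] ext [   0.9 -191. ] z 45.6 yawY -3.13 zax [ 0.     0.003 -1.   ] F [ 3.6  5.4 -0.2] w 30.9 q [-17.  10. 113.   0.  57. -14.]
```

Request:
{"api": "move_arm", "payload": {"plan": "0 0 0 -1.5 0 0 20;0 0 0 0 0 0 20;0 0 0 0 0 0 20"}}

```text
clock: 5.9
position: [0.5248, -0.0453, 0.0456]
ee_rot: [[0.054, 0.999, 0.001], [0.999, -0.054, 0.005], [0.005, 0.0, -1.0]]
force: [4.5, 9.4, 0.0]
gripper_width: 0.329
finger_force: 30.0
```

Request:
{"api": "move_arm", "payload": {"plan": "0 0 0 1.5 0 0 40;0 0 0 0 0 0 60;0 0 0 0 0 0 80;0 0 0 0 0 -5 80;0 0 0 0 0 -40 94;0 0 0 0 0 -50 94;0 0 0 0 0 -50 94;0 0 -0.088 0 0 -40 94"}}

```text
clock: 6.7
position: [0.5249, -0.0464, 0.234]
ee_rot: [[-0.037, 0.999, 0.003], [0.999, 0.037, -0.001], [-0.001, 0.003, -1.0]]
force: [-0.1, 0.1, -0.0]
gripper_width: 0.971
finger_force: 0.0
```

```bash
python3 -c "
from e import *
st();to([.562,-.321,.2])
i=arm.capture('scene')
b=blobs(i,(0,150,60),(8,255,255),(255,190,300,240),4)[:1];print(b)
print((R.T@(onz('scene',b[0][1],.062)[:2]-T0)))"
```

```text
t 6.7 world [ 0.5249 -0.0464  0.234 ] ext [   1.1 -192.2] z 234.0 yawY 2.11 zax [ 0.003 -0.001 -1.   ] F [-0.1  0.1 -0. ] w 91.3 q [-17.  -4. 106.  -0.  78. -19.]
tool shift mm [-275.7   26.9   34.4]
[(65.0, array([267.6, 212.1]), [[262.6, 207.6], [270.9, 206.2], [272.6, 216.6], [264.3, 217.9]])]
[ 0.00137071 -0.19084599]
```

Request:
{"api": "move_arm", "payload": {"plan": "0 0 0.002 -39.4 4 0 94;0 0 0 -39.4 4 0 94;0 0 0 -39.4 4 0 94;0 0 0 -39.4 4 0 94;0 0 0 -39.4 4 0 94;0 0 0 -39.4 4 0 94;0 0 0 -39.4 4 0 94;0 0 0 0 0 0 94"}}

```text
clock: 7.55
position: [0.5611, -0.3251, 0.2299]
ee_rot: [[-0.028, 1.0, -0.001], [1.0, 0.028, -0.001], [-0.001, -0.001, -1.0]]
force: [-0.3, 0.4, -0.8]
gripper_width: 0.998
finger_force: 0.0
```

```bash
python3 -c "
from e import *
st();to([.563,-.321,.037])"
```

```text
t 7.55 world [ 0.5611 -0.3251  0.2299] ext [  51.4 -468.6] z 229.9 yawY 1.61 zax [-0.001 -0.001 -1.   ] F [-0.3  0.4 -0.8] w 93.9 q [-40.  13.  88.  -0.  79. -42.]
tool shift mm [  4.1   2.1 192.9]
```

Request:
{"api": "move_arm", "payload": {"plan": "0 0 -0.006 4 2 40 94;0 0 0 0 0 45 94;0 0 0 0 0 45 94;0 0 0 0 0 35 94;0 0 0 0 0 18 94;0 0 0 0 0 8 94;0 0 0 0 0 0 70;0 0 0 0 0 0 50", "grip_force": 15}}

```text
clock: 8.35
position: [0.5649, -0.3176, 0.0417]
ee_rot: [[-0.039, 0.999, 0.003], [0.999, 0.039, -0.002], [-0.002, 0.003, -1.0]]
force: [0.6, -0.2, 0.3]
gripper_width: 0.864
finger_force: 0.0
```

Request:
{"api": "move_arm", "payload": {"plan": "0 0 0 0 0 0 45;0 0 0 0 0 0 42;0 0 0 0 0 0 40;0 0 0 0 0 0 38;0 0 0 0 0 0 38"}}

```text
clock: 8.85
position: [0.5636, -0.3168, 0.0396]
ee_rot: [[-0.039, 0.999, 0.0], [0.999, 0.039, -0.0], [-0.0, 0.0, -1.0]]
force: [-0.2, -0.5, -0.2]
gripper_width: 0.442
finger_force: 0.0
```

Request:
{"api": "move_arm", "payload": {"plan": "0 0 0 -4 0 1.5 40;0 0 0 0 0 0 38;0 0 0 0 0 0 36;0 0 0 0 0 0 34;0 0 0 0 0 0 30;0 0 0 0 0 0 30", "grip_force": 10}}

```text
clock: 9.45
position: [0.5643, -0.3211, 0.0382]
ee_rot: [[-0.039, 0.999, 0.001], [0.999, 0.039, -0.001], [-0.001, 0.001, -1.0]]
force: [4.4, -2.0, -2.0]
gripper_width: 0.379
finger_force: 10.0
```

```bash
python3 -c "
from e import *
s=st();print(s['finger_force'])
i=arm.capture('top');j=arm.capture('scene')
cv2.imwrite('pics/g.png',cv2.resize(np.hstack([j[175:265,125:235],i[165:255,310:420]])[:,:,::-1],None,fx=3.6,fy=3.6))"
```

```text
t 9.45 world [ 0.5643 -0.3211  0.0382] ext [  54.5 -464.5] z 38.2 yawY 2.23 zax [ 0.001 -0.001 -1.   ] F [ 4.4 -2.  -2. ] w 35.6 q [-40.  25.  95.   0.  61. -42.]
9.954067021608353
```

View pics/g.png

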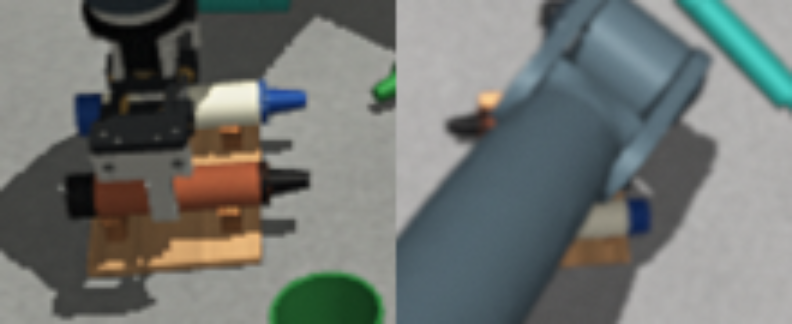

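The grip is near the middle of the terracotta tube (fingers at scene crop (165,185)), and the white cartridge is untouched.

Request:
{"api": "move_arm", "payload": {"plan": "0 0 0 0 0.5 0 30;0 0 0 0 0 0 30;0 0 0 0 0 -4 30;0 0 0 0 0 -16 30;0 0 0 0 0 -30 30;0 0 0 0 0 -40 30;0 0 0 0 0 -40 30;0 0 0 0 0 -35 30", "grip_force": 35}}

```text
clock: 10.35
position: [0.5637, -0.3203, 0.2056]
ee_rot: [[-0.039, 0.999, -0.001], [0.999, 0.039, 0.0], [0.0, -0.001, -1.0]]
force: [1.7, 0.7, -2.6]
gripper_width: 0.374
finger_force: 34.9
```

Request:
{"api": "move_arm", "payload": {"plan": "0 0 0.09 0 0 -5 30;0 0 0 15 -3 0 30;0 0 0 35 -4 0 30;0 0 0 40 -5 0 30;0 0 0 40 -5 0 30;0 0 0 40 -5 0 30;0 0 0 40 -5 0 30;0 0 0 40 -5 0 30"}}

```text
clock: 11.15
position: [0.5426, -0.0664, 0.2062]
ee_rot: [[0.049, 0.999, -0.004], [0.999, -0.049, 0.002], [0.001, -0.004, -1.0]]
force: [0.5, -0.3, -3.1]
gripper_width: 0.375
finger_force: 34.9
```

```bash
python3 -c "
from e import *
s=st();print(s['finger_force'])
to(ex(1,-40,200))"
```

```text
t 11.15 world [ 0.5426 -0.0664  0.2062] ext [  19.8 -211.3] z 206.2 yawY -2.79 zax [-0.004  0.002 -1.   ] F [ 0.5 -0.3 -3.1] w 35.3 q [-19.   0. 104.   0.  76. -16.]
34.91891026496887
tool shift mm [171.3 -18.4   6.6]
```

Request:
{"api": "move_arm", "payload": {"plan": "0 0 0.002 40 -5 0 30;0 0 0 40 -5 0 30;0 0 0 40 -5 0 30;0 0 0 30 -3 0 30;0 -0.1395 0 14 0 0 30;0 -0.1395 0 0 0 0 30;0 0 0 0 0 0 30;0 0 0 0 0 0 30"}}

```text
clock: 11.95
position: [0.534, 0.0962, 0.2064]
ee_rot: [[0.047, 0.999, -0.018], [0.961, -0.05, -0.273], [-0.274, -0.004, -0.962]]
force: [-0.1, 0.2, -3.3]
gripper_width: 0.378
finger_force: 34.9
```

```bash
cat >> e.py <<'E'
def look(name):
    i=arm.capture('top');j=arm.capture('scene')
    cv2.imwrite('pics/'+name+'.png',np.vstack([cv2.resize(j[150:250,255:395,::-1],None,fx=4,fy=4)[:300],cv2.resize(i[165:240,170:310,::-1],None,fx=4,fy=4)]))
def goal(x,y,z,dx=1,dz=-13.8):
    s=arm.observe();r=np.array(s['ee_rot']);w=ex(x,y,z)-r@np.array([dx,0,dz])/1000
    c=np.array(s['position'])+r@np.array([dx,0,dz])/1000
    print("cart now ext",(R.T@(c[:2]-T0)*1000).round(1),(c[2]*1000).round(1),"tilt",np.degrees(np.arcsin(-r[2,0])).round(2));to(w)
E
python3 -c "
from e import *
st();goal(1,-37.5,98.3);look('st')"
```

```text
t 11.95 world [0.534  0.0962 0.2064] ext [  2.9 -49.3] z 206.4 yawY -2.89 zax [-0.018 -0.273 -0.962] F [-0.1  0.2 -3.3] w 35.5 q [  6.   3. 102. -16.  78.  13.]
cart now ext [  3.  -44.6] 219.4 tilt 15.9
tool shift mm [ 40.   -1.5 114.6]
```

View pics/st.png

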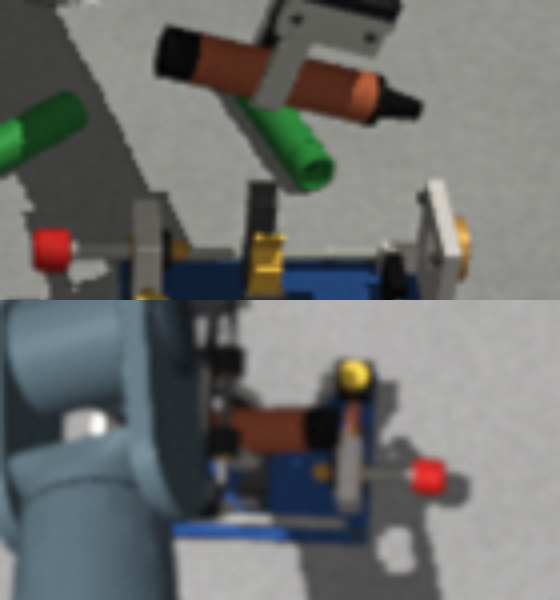

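The picture shows the cartridge tilted nozzle-down over the extruder, with its tip at scene (360,176.6) and tail end at (296,163). I'll check it against the expected geometry.

```bash
python3 -c "
from e import *
def onx(uv,x):
    o,d=ray('scene',uv);n=np.r_[R[:,0],0];w=o+d*((x/1000+n[:2]@T0-n@o)/(n@d));return np.r_[R.T@(w[:2]-T0),w[2]]*1000
g=lambda u,v:((u+.5)/4-.5+255,(v+.5)/4-.5+150)
t=onx(g(421,107),3);b=onx(g(164,53),3);print(t,b,np.linalg.norm(t-b))
d=(t-b)/np.linalg.norm(t-b);print('tilt',np.degrees(np.arctan2(-d[2],d[1])),'org',t-d*109.5,b+d*77.5)"
```

```text
[  3.          62.2207782  192.43876347] [   3.         -116.35360172  237.34461831] 184.13404074542282
tilt 14.11541263030541 org [  3.         -43.9730278  219.14317448] [  3.         -41.19360204 218.44423609]
```

Request:
{"api": "move_arm", "payload": {"plan": "0 0 0 9.5 -0.5 28 30;0 0 0 9.5 -0.5 28 30;0 0 0 9.5 -0.5 28 30;0 0 0 6 -0.3 17 30;0 0 0 3 -0.2 8 30;0 0 0 0 0 0 30;0 0 0 0 0 0 30"}}

```text
clock: 12.75
position: [0.5343, 0.0995, 0.0958]
ee_rot: [[0.054, 0.998, -0.016], [0.959, -0.056, -0.277], [-0.277, -0.001, -0.961]]
force: [-8.5, -1.3, 11.3]
gripper_width: 0.375
finger_force: 46.9
```

```bash
python3 -c "
from e import *
st();goal(1.2,5.8,85.9,2);look('st2')"
```

```text
t 12.75 world [0.5343 0.0995 0.0958] ext [  3. -46.] z 95.8 yawY -3.21 zax [-0.016 -0.277 -0.961] F [-8.5 -1.3 11.3] w 35.3 q [  7.  11. 106. -17.  66.  17.]
cart now ext [  3.1 -40.3] 108.6 tilt 16.1
tool shift mm [50.6 -2.1  9. ]
```

View pics/st2.png

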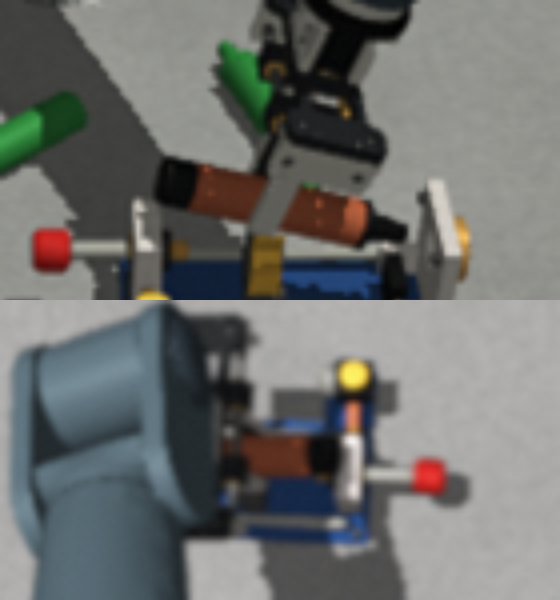

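The picture shows the fingers over the clip at (265,230), touching the jaw or tine tops, with the nozzle still in front of the plate. I'll back up and come in steeper, at 30°, so the fingers clear the clip before they go low.

Request:
{"api": "move_arm", "payload": {"plan": "0 0 0 0 0 -8 30;0 0 0 0 -1 -16 30;0 0 0 0 -1 -16 30;0 -0.122 0 0 0 0 30;0 -0.122 -0.004 0 0 0 30;0 0 0 0 0 0 30;0 0 0 0 0 0 30"}}

```text
clock: 13.55
position: [0.5329, 0.1132, 0.1317]
ee_rot: [[0.041, 0.999, -0.025], [0.867, -0.049, -0.497], [-0.497, -0.001, -0.868]]
force: [0.3, -0.5, -4.1]
gripper_width: 0.374
finger_force: 34.9
```

```bash
python3 -c "
from e import *
st();goal(1.2,-20.8,118.8,2);look('st3')"
```

```text
t 13.55 world [0.5329 0.1132 0.1317] ext [  0.9 -32.4] z 131.7 yawY -2.78 zax [-0.025 -0.497 -0.868] F [ 0.3 -0.5 -4.1] w 35.2 q [ 14.  14. 102. -29.  76.  27.]
cart now ext [  0.9 -23.8] 142.7 tilt 29.82
tool shift mm [14.5  0.3 19.3]
```

View pics/st3.png

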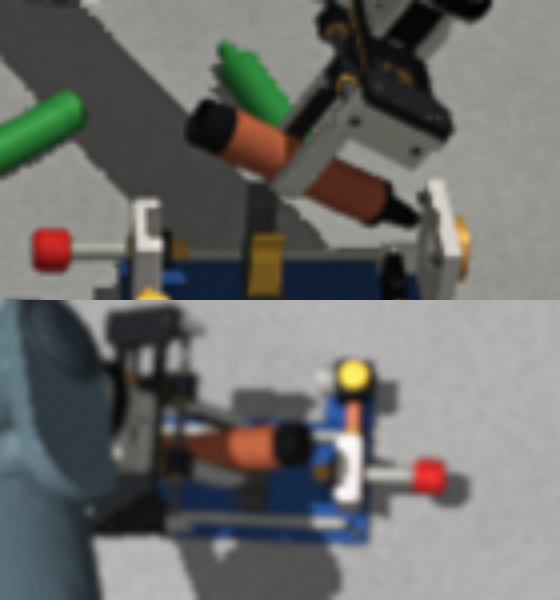

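The picture shows the cartridge pitched about 30° with its tip at scene crop (418,219), short of the plate, and the fingers above the clip.

```bash
cat >> e.py <<'E'
def onx(uv,x):
    o,d=ray('scene',uv);n=np.r_[R[:,0],0];w=o+d*((x/1000+n[:2]@T0-n@o)/(n@d));return np.r_[R.T@(w[:2]-T0),w[2]]*1000
g4=lambda u,v:((u+.5)/4-.5+255,(v+.5)/4-.5+150)
E
python3 -c "
from e import *
t=onx(g4(418,219),1);sh=onx(g4(385,203),1);print(t,sh)
# hole edges on near face for reference: expected at ext(1,85,62)
c=arm.get_calibration('scene');K=np.array([[c['fx'],0,c['cx']],[0,c['fy'],c['cy']],[0,0,1]]);T=np.linalg.inv(np.array(c['cam_to_world']))
P=np.array([ex(1,85,62),ex(1,-23.8+94.9,88.2),ex(1,-23.8+77.5*.868,142.7-77.5*.497),ex(1,-23.8-77.5*.868,142.7+77.5*.497)])
q=cv2.projectPoints(P,cv2.Rodrigues(T[:3,:3])[0],T[:3,3],K,np.array(c['D']))[0][:,0];print((q-[255,150])*4)
"
```

```text
[ 1.         73.19532743 90.39306929] [  1.          47.53910424 105.39786122]
[[427.71601914 247.23602778]
 [413.23974124 219.83223596]
 [377.66009395 202.81718633]
 [195.76520008 116.81189462]]
```

```bash
cat > plan.py <<'E'
from e import *
from scipy.spatial.transform import Rotation as Ro
def plan(W,dx=2,dz=-13.8):
    s=arm.observe();r=np.array(s['ee_rot']);p=np.array(s['position'])
    for x,ty,tz,th,n in W:
        a=np.radians(th);xa=np.r_[R[:,1]*np.cos(a),-np.sin(a)];ya=np.r_[R[:,0],0];r1=np.c_[xa,ya,np.cross(xa,ya)]
        tip=ex(x,ty,tz);p1=tip-r1@np.array([dx+109.5,0,dz])/1000
        print("target",(ty,tz,th),"tcp ext",(R.T@(p1[:2]-T0)*1000).round(1),(p1[2]*1000).round(1),n,"rows of turn",(Ro.from_matrix(r.T@r1).as_rotvec()/n).round(4),"shift(start axes)",(r.T@(p1-p)*1000/n).round(2),"(end axes)",(r1.T@(p1-p)*1000/n).round(2))
        r,p=r1,p1
E
python3 -c "
from plan import *
plan([(1.2,75,64,30,1),(1.2,85,62.5,30,1),(1.2,93,61,30,1),(1.2,102,58,23,2),(1.2,110.5,55.7,16,2)])"
```

```text
target (75, 64, 30) tcp ext [  1.2 -28.5] 107.8 1 rows of turn [-0.0001 -0.0025  0.001 ] shift(start axes) [16.34  0.05 18.67] (end axes) [16.39  0.03 18.63]
target (85, 62.5, 30) tcp ext [  1.2 -18.5] 106.3 1 rows of turn [0. 0. 0.] shift(start axes) [ 9.41  0.   -3.7 ] (end axes) [ 9.41  0.   -3.7 ]
target (93, 61, 30) tcp ext [  1.2 -10.5] 104.8 1 rows of turn [0. 0. 0.] shift(start axes) [ 7.68 -0.   -2.7 ] (end axes) [ 7.68 -0.   -2.7 ]
target (102, 58, 23) tcp ext [ 1.2 -6. ] 88.9 2 rows of turn [-0.      0.0611 -0.    ] shift(start axes) [5.9  0.   5.79] (end axes) [5.15 0.   6.47]
target (110.5, 55.7, 16) tcp ext [ 1.2 -0.5] 73.2 2 rows of turn [0.     0.0611 0.    ] shift(start axes) [ 5.62 -0.    6.14] (end axes) [ 4.83 -0.    6.78]
```

Request:
{"api": "move_arm", "payload": {"plan": "0 -0.002 0.001 8 0 9 30;0 0 0 8.3 0 9.5 30;0 0 0 4.7 0 -1.8 30;0 0 0 4.7 0 -1.9 30;0 0 0 0 0 0 30;0 0 0 0 0 0 30"}}

```text
clock: 14.25
position: [0.5336, 0.1277, 0.106]
ee_rot: [[0.043, 0.999, -0.026], [0.864, -0.05, -0.5], [-0.501, -0.001, -0.865]]
force: [-0.3, 0.2, -3.7]
gripper_width: 0.372
finger_force: 34.9
```

```bash
python3 -c "
from plan import *
st();plan([(1.2,93,61,30,1),(1.2,102,58,23,2),(1.2,110.5,55.7,16,2)]);look('st4')"
```

```text
t 14.25 world [0.5336 0.1277 0.106 ] ext [  1.  -17.9] z 106.0 yawY -2.86 zax [-0.026 -0.5   -0.865] F [-0.3  0.2 -3.7] w 35.0 q [ 16.  17. 101. -30.  74.  30.]
target (93, 61, 30) tcp ext [  1.2 -10.5] 104.8 1 rows of turn [0.     0.0012 0.0013] shift(start axes) [ 7.03  0.25 -2.74] (end axes) [ 7.04  0.24 -2.73]
target (102, 58, 23) tcp ext [ 1.2 -6. ] 88.9 2 rows of turn [-0.      0.0611 -0.    ] shift(start axes) [5.9  0.   5.79] (end axes) [5.15 0.   6.47]
target (110.5, 55.7, 16) tcp ext [ 1.2 -0.5] 73.2 2 rows of turn [0.     0.0611 0.    ] shift(start axes) [ 5.62 -0.    6.14] (end axes) [ 4.83 -0.    6.78]
```

View pics/st4.png

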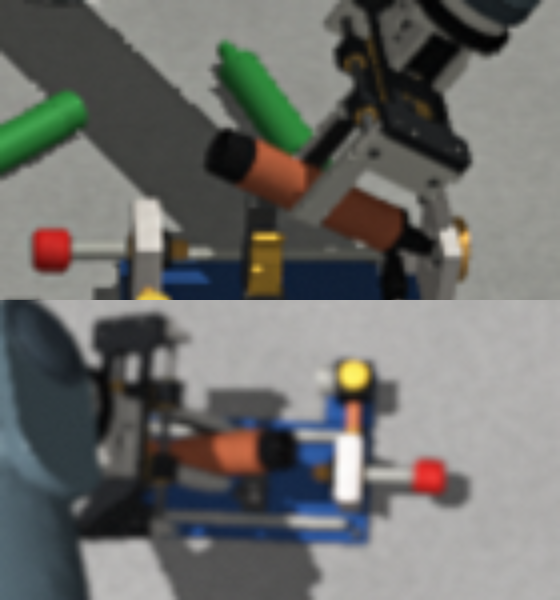

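The picture shows the nozzle tip at crop (434,244), level with the hole and just entering it, with no contact force. That was the last of my ten pictures, so from here I go by numbers and colour masks.

Request:
{"api": "move_arm", "payload": {"plan": "0 0 0.001 3.5 0.1 -1.4 30;0 0 0 3.5 0.1 -1.3 30;0 0 0 0 0 0 30"}}

```text
clock: 14.65
position: [0.534, 0.1352, 0.1044]
ee_rot: [[0.044, 0.999, -0.026], [0.864, -0.051, -0.5], [-0.501, -0.001, -0.865]]
force: [-0.2, -0.3, -3.7]
gripper_width: 0.38
finger_force: 34.9
```

Request:
{"api": "move_arm", "payload": {"plan": "0 0.061 0 5.5 0 6.1 30;0 0.061 0 5.5 0 6.1 30;0 0 0 0 0 0 30;0 0 0 0 0 0 30"}}

```text
clock: 15.05
position: [0.5341, 0.1383, 0.0887]
ee_rot: [[0.047, 0.999, -0.021], [0.918, -0.051, -0.393], [-0.393, -0.001, -0.919]]
force: [0.3, 0.1, -3.4]
gripper_width: 0.374
finger_force: 34.9
```

```bash
python3 -c "
from plan import *
st();plan([(1.2,110.5,55.7,16,3)])"
```

```text
t 15.05 world [0.5341 0.1383 0.0887] ext [ 0.8 -7.2] z 88.7 yawY -2.95 zax [-0.021 -0.393 -0.919] F [ 0.3  0.1 -3.4] w 35.1 q [ 14.  16. 103. -24.  70.  27.]
target (110.5, 55.7, 16) tcp ext [ 1.2 -0.5] 73.2 3 rows of turn [-0.0003  0.0417 -0.0001] shift(start axes) [4.11 0.12 3.88] (end axes) [3.59 0.12 4.36]
```

Request:
{"api": "move_arm", "payload": {"plan": "0 0.042 0 3.4 0.1 4.1 30;0 0.042 0 3.4 0.1 4.1 30;0 0.042 0 3.4 0.1 4.1 30;0 0 0 0 0 0 30;0 0 0 0 0 0 30"}}

```text
clock: 15.55
position: [0.5347, 0.1438, 0.0736]
ee_rot: [[0.049, 0.999, -0.015], [0.96, -0.051, -0.275], [-0.275, -0.001, -0.961]]
force: [-0.3, -0.6, -3.4]
gripper_width: 0.376
finger_force: 34.9
```

```bash
python3 -c "
from plan import *
st();plan([(1.2,110.5,55.7,16,1),(1.2,111.5,55.7,13.5,1)])"
```

```text
t 15.55 world [0.5347 0.1438 0.0736] ext [ 1.2 -1.7] z 73.6 yawY -2.91 zax [-0.015 -0.275 -0.961] F [-0.3 -0.6 -3.4] w 35.4 q [ 11.  15. 104. -17.  66.  22.]
target (110.5, 55.7, 16) tcp ext [ 1.2 -0.5] 73.2 1 rows of turn [-0.0007 -0.0008  0.0003] shift(start axes) [1.31 0.04 0.1 ] (end axes) [1.31 0.04 0.1 ]
target (111.5, 55.7, 13.5) tcp ext [ 1.2 -0.1] 68.3 1 rows of turn [-0.      0.0436  0.    ] shift(start axes) [ 1.67 -0.    4.57] (end axes) [ 1.47 -0.    4.64]
```

Request:
{"api": "move_arm", "payload": {"plan": "0 0 0 1 0 0 30;0 0.022 0 1 0 2.3 30;0 0.022 0 0.8 0 2.3 30;0 0 0 0 0 0 30;0 0 0 0 0 0 30"}}

```text
clock: 16.05
position: [0.5339, 0.1457, 0.0686]
ee_rot: [[0.05, 0.999, -0.015], [0.972, -0.052, -0.229], [-0.23, -0.003, -0.973]]
force: [-6.0, 2.6, 3.5]
gripper_width: 0.375
finger_force: 35.0
```

```bash
python3 -c "
from plan import *
st();goal(1.2,0,62,2)"
```

```text
t 16.05 world [0.5339 0.1457 0.0686] ext [0.3 0.1] z 68.6 yawY -3.0 zax [-0.015 -0.229 -0.973] F [-6.   2.6  3.5] w 35.2 q [ 10.  14. 105. -14.  64.  20.]
cart now ext [0.3 5.3] 81.6 tilt 13.28
tool shift mm [-0.6  0.9 20.3]
```

Request:
{"api": "move_arm", "payload": {"plan": "0 0 0 0 0 0 40;0 0 0 0 0 0 46;0 0 0 0 0 0 52;0 0 0 0 0 0 60;0 0 0 0 0 -10 60;0 0 0 0 0 -40 60;0 0 0 0 0 -45 60;0 0 0 0 0 0 60", "grip_force": 30}}

```text
clock: 16.85
position: [0.5404, 0.1691, 0.1686]
ee_rot: [[0.051, 0.999, 0.001], [0.972, -0.05, -0.228], [-0.227, 0.013, -0.974]]
force: [1.0, 0.2, 0.5]
gripper_width: 0.639
finger_force: 0.0
```

```bash
python3 -c "
from plan import *
s=st()
j=arm.capture('scene');i=arm.capture('top')
for n,im,bx in(('scene',j,(290,180,385,245)),('top',i,(180,175,265,235))):
    for b in blobs(im,(0,110,40),(14,255,255),bx,20)[:3]:print(n,b)
b=blobs(j,(0,150,60),(8,255,255),(255,190,284,240),4)[:1];print('knob',b)
c=arm.get_calibration('scene');K=np.array([[c['fx'],0,c['cx']],[0,c['fy'],c['cy']],[0,0,1]]);T=np.linalg.inv(np.array(c['cam_to_world']))
a=np.radians(13.3)
for k in(77.5,-77.5):
  print(k,cv2.projectPoints(ex(1,5.3+k*np.cos(a),81.6-k*np.sin(a))[None],cv2.Rodrigues(T[:3,:3])[0],T[:3,3],K,np.array(c['D']))[0].round(1))
"
```

```text
t 16.85 world [0.5404 0.1691 0.1686] ext [ 5.6 23.8] z 168.6 yawY -2.85 zax [ 0.001 -0.228 -0.974] F [1.  0.2 0.5] w 60.0 q [ 12.   8. 101. -13.  74.  19.]
scene (431.0, array([339.5, 208. ]), [[316.8, 208.9], [319.6, 196.9], [362.2, 207.0], [359.3, 219.0]])
top (202.0, array([220. , 205.5]), [[206.0, 211.0], [206.0, 200.0], [234.0, 200.0], [234.0, 211.0]])
knob [(66.0, array([267.5, 212. ]), [[263.0, 217.0], [263.0, 207.0], [272.0, 207.0], [272.0, 217.0]])]
77.5 [[[360.6 211.4]]]
-77.5 [[[309.8 202. ]]]
```

Request:
{"api": "move_arm", "payload": {"plan": "0 0.115 0 0 0 -10 40;0 0.115 0 0 0 0 20;0 0 0 -30 -2 0 0;0 0 0 -30 -2 0 0;0 0 0 -24 0 0 0;0 0 0 0 0 0 0;0 0 0 0 0 0 0"}}

```text
clock: 17.65
position: [0.527, 0.0858, 0.1695]
ee_rot: [[0.052, 0.999, -0.003], [0.999, -0.052, -0.002], [-0.003, -0.003, -1.0]]
force: [-0.3, 0.3, -0.1]
gripper_width: 0.075
finger_force: 0.0
```

```bash
python3 -c "
from plan import *
s=st();to(ex(1,-59.5,118))"
```

```text
t 17.65 world [0.527  0.0858 0.1695] ext [ -3.5 -60.1] z 169.5 yawY -3.0 zax [-0.003 -0.002 -1.   ] F [-0.3  0.3 -0.1] w 7.0 q [ -3.   1. 108.  -0.  72.   0.]
tool shift mm [ 0.7  4.7 51.5]
```

Request:
{"api": "move_arm", "payload": {"plan": "0 0 0 0.5 3 20 0;0 0 0 0 0.5 20 0;0 0 0 0 0 8 0;0 0 0 0 0 4 0;0 0 0 0 0 3 0;0 0 0 0 0 0 0"}}

```text
clock: 18.25
position: [0.5316, 0.0863, 0.1164]
ee_rot: [[0.051, 0.999, -0.0], [0.999, -0.051, -0.003], [-0.003, 0.0, -1.0]]
force: [-2.2, 1.0, 2.1]
gripper_width: 0.004
finger_force: 1.3
```

Request:
{"api": "move_arm", "payload": {"plan": "0 0 0 0 0 3 0;0 0 0 0 0 3 0;0 0 0 0 0 0 0"}}

```text
clock: 18.55
position: [0.5319, 0.0853, 0.1123]
ee_rot: [[0.051, 0.999, 0.0], [0.999, -0.051, -0.005], [-0.005, 0.0, -1.0]]
force: [-6.4, -1.9, 11.8]
gripper_width: 0.004
finger_force: 6.1
```

Request:
{"api": "move_arm", "payload": {"plan": "0 0 0 0 0 3 0;0 0 0 0 0 3 0;0 0 0 0 0 0 0"}}

```text
clock: 18.85
position: [0.5326, 0.0847, 0.1067]
ee_rot: [[0.05, 0.999, 0.002], [0.999, -0.05, -0.006], [-0.006, 0.002, -1.0]]
force: [-5.7, -5.4, 12.9]
gripper_width: 0.003
finger_force: 6.5
```

Request:
{"api": "move_arm", "payload": {"plan": "0 0 0 0 0 3 0;0 0 0 0 0 3 0;0 0 0 0 0 3 0;0 0 0 0 0 0 0"}}

```text
clock: 19.25
position: [0.5329, 0.0842, 0.0969]
ee_rot: [[0.051, 0.999, 0.003], [0.999, -0.051, -0.007], [-0.007, 0.003, -1.0]]
force: [-3.1, -5.4, 7.6]
gripper_width: 0.003
finger_force: 3.7
```

```bash
python3 -c "
from plan import *
s=st()"
```

```text
t 19.25 world [0.5329 0.0842 0.0969] ext [  2.4 -61.4] z 96.9 yawY -2.9 zax [ 0.003 -0.007 -1.   ] F [-3.1 -5.4  7.6] w 0.3 q [ -3.   7. 110.  -0.  63.   0.]
```

Request:
{"api": "move_arm", "payload": {"plan": "0 0 0 0.5 -0.5 3 0;0 0 0 0 -0.5 3 0;0 0 0 0 0 3 0;0 0 0 0 0 3 0;0 0 0 0 0 0 0"}}

```text
clock: 19.75
position: [0.5311, 0.0862, 0.0832]
ee_rot: [[0.051, 0.999, 0.001], [0.999, -0.051, -0.003], [-0.003, 0.002, -1.0]]
force: [1.2, -1.4, 3.1]
gripper_width: 0.007
finger_force: 1.4
```

Request:
{"api": "move_arm", "payload": {"plan": "0 0 0 0 0 2 0;0 0 0 0 0 2 0;0 0 0 0 0 0 0;0 0 0 0 0 0 0"}}

```text
clock: 20.15
position: [0.5312, 0.0866, 0.0798]
ee_rot: [[0.051, 0.999, 0.001], [0.999, -0.051, -0.003], [-0.003, 0.001, -1.0]]
force: [-0.9, -1.4, 6.6]
gripper_width: 0.004
finger_force: 3.4
```

Request:
{"api": "move_arm", "payload": {"plan": "0 0 0 0 0 1.5 0;0 0 0 0 0 1.5 0;0 0 0 0 0 0 0"}}

```text
clock: 20.45
position: [0.5337, 0.086, 0.0794]
ee_rot: [[0.051, 0.999, 0.006], [0.999, -0.051, -0.004], [-0.004, 0.006, -1.0]]
force: [-0.3, -1.9, 16.2]
gripper_width: 0.004
finger_force: 7.8
```

Request:
{"api": "move_arm", "payload": {"plan": "0 0 0 0 0 -10 0;0 0 0 0 0 -40 0;0 0 0 0 0 -50 0;0 0 0 -30 0 -20 30;0 0 0 -40 0 0 60;0 0 0 -40 0 0 94;0 0 0 -20 0 0 94;0 0 0 0 0 0 94"}}

```text
clock: 21.25
position: [0.5231, -0.0447, 0.1954]
ee_rot: [[0.055, 0.999, -0.002], [0.999, -0.055, -0.002], [-0.003, -0.002, -1.0]]
force: [0.6, -1.2, 0.2]
gripper_width: 0.392
finger_force: 0.0
```

```bash
python3 -c "
from plan import *
s=st();to(ex(1.2,-192,45))
j=arm.capture('scene');i=arm.capture('top')
for n,im,bx in(('scene',j,(290,180,385,245)),('top',i,(180,175,265,235))):
    for b in blobs(im,(0,110,40),(14,255,255),bx,20)[:2]:print(n,b)
    print('yel',blobs(im,(18,100,60),(33,255,255),bx,4)[:3])
print('knob',blobs(j,(0,150,60),(8,255,255),(255,190,284,240),4)[:1])
c=arm.get_calibration('scene');K=np.array([[c['fx'],0,c['cx']],[0,c['fy'],c['cy']],[0,0,1]]);T=np.linalg.inv(np.array(c['cam_to_world']))
for y in(85,-70):
  print(y,cv2.projectPoints(ex(1,y,62)[None],cv2.Rodrigues(T[:3,:3])[0],T[:3,3],K,np.array(c['D']))[0].round(1))
"
```

```text
t 21.25 world [ 0.5231 -0.0447  0.1954] ext [  -0.8 -190.6] z 195.4 yawY -3.12 zax [-0.002 -0.002 -1.   ] F [ 0.6 -1.2  0.2] w 36.8 q [-17.  -2. 108.  -0.  74. -14.]
tool shift mm [ -1.    2.3 150.4]
scene (366.0, array([338.5, 212.1]), [[315.7, 217.1], [316.0, 205.8], [361.2, 207.0], [360.9, 218.3]])
yel [(92.0, array([321. , 215.5]), [[317.0, 208.0], [325.0, 208.0], [325.0, 223.0], [317.0, 223.0]]), (58.5, array([293.5, 227. ]), [[290.0, 222.0], [297.0, 222.0], [297.0, 232.0], [290.0, 232.0]]), (11.0, array([370. , 209.5]), [[369.0, 215.0], [369.0, 204.0], [371.0, 204.0], [371.0, 215.0]])]
top (323.5, array([217.3, 205.8]), [[197.5, 209.7], [198.1, 199.6], [237.0, 202.0], [236.4, 212.0]])
yel [(23.0, array([232.5, 200. ]), [[229.0, 198.0], [236.0, 198.0], [236.0, 202.0], [229.0, 202.0]]), (4.5, array([190.5, 204.5]), [[190.0, 207.0], [190.0, 202.0], [191.0, 202.0], [191.0, 207.0]])]
knob [(65.0, array([267.5, 212. ]), [[263.0, 207.0], [272.0, 207.0], [272.0, 217.0], [263.0, 217.0]])]
85 [[[361.9 211.8]]]
-70 [[[309.1 211.9]]]
```

The cartridge now lies level and the jaw is back at its shut pixels, so it has snapped in. Next is the knob.

Request:
{"api": "move_arm", "payload": {"plan": "0 0 0 0 2 20 94;0 0 0 0 0.2 30 94;0 0 0 0 0 30 94;0 0 0 0 0 30 94;0 0 0 0 0 25 94;0 0 0 0 0 15 94;0 0 0 0 0 0 60;0 0 0 0 0 0 30"}}

```text
clock: 22.15
position: [0.5263, -0.0432, 0.0467]
ee_rot: [[0.05, 0.999, -0.0], [0.999, -0.05, -0.003], [-0.003, -0.0, -1.0]]
force: [-0.1, -0.3, 0.1]
gripper_width: 0.865
finger_force: 0.0
```

Request:
{"api": "move_arm", "payload": {"plan": "0 0 0 0 0 0 20;0 0 0 0 0 0 20;0 0 0 0 0 0 20;0 0 0 0 0 0 20;0 0 0 0 0 0 20;0 0 0 0 0 0 20;0 0 0 0 0 0 20"}}

```text
clock: 22.85
position: [0.5249, -0.0436, 0.046]
ee_rot: [[0.051, 0.999, -0.003], [0.999, -0.051, -0.003], [-0.003, -0.003, -1.0]]
force: [-3.9, -0.7, 3.4]
gripper_width: 0.326
finger_force: 30.0
```

```bash
python3 -c "
from plan import *
s=st();print(s['finger_force'])"
```

```text
t 22.85 world [ 0.5249 -0.0436  0.046 ] ext [   1.  -189.4] z 46.0 yawY -2.91 zax [-0.003 -0.003 -1.   ] F [-3.9 -0.7  3.4] w 30.7 q [-17.  10. 113.  -0.  58. -14.]
30.000955580508162
```

Request:
{"api": "move_arm", "payload": {"plan": "0 0 0 4 -0.4 0 20;0 0 0 5 0 0 20;0 0 0 5 0 0 20;0 0 0 5 0 0 20;0 0 0 5 0 0 20;0 0 0 4 0 0 20;0 0 0 0 0 0 20"}}

```text
clock: 23.55
position: [0.5263, -0.014, 0.0459]
ee_rot: [[0.051, 0.999, -0.002], [0.999, -0.051, -0.001], [-0.001, -0.002, -1.0]]
force: [-4.3, 4.3, 5.6]
gripper_width: 0.329
finger_force: 30.0
```

```bash
python3 -c "
from plan import *
s=st()"
```

```text
t 23.55 world [ 0.5263 -0.014   0.0459] ext [   0.9 -159.8] z 45.9 yawY -2.92 zax [-0.002 -0.001 -1.   ] F [-4.3  4.3  5.6] w 31.0 q [-14.  10. 113.  -0.  58. -11.]
```

Request:
{"api": "move_arm", "payload": {"plan": "0 0 0 3 0 0 20;0 0 0 2.5 0 0 20;0 0 0 1.5 0 0 20;0 0 0 0 0 0 20;0 0 0 0 0 0 20"}}

```text
clock: 24.05
position: [0.5266, -0.0086, 0.0459]
ee_rot: [[0.051, 0.999, -0.002], [0.999, -0.051, -0.003], [-0.004, -0.002, -1.0]]
force: [-4.6, -0.6, 5.7]
gripper_width: 0.327
finger_force: 30.0
```

Request:
{"api": "move_arm", "payload": {"plan": "0 0 0 1.5 0 0 20;0 0 0 0 0 0 20;0 0 0 0 0 0 20"}}

```text
clock: 24.35
position: [0.5266, -0.0085, 0.0459]
ee_rot: [[0.05, 0.999, -0.003], [0.999, -0.05, -0.006], [-0.006, -0.002, -1.0]]
force: [-5.3, -6.7, 5.2]
gripper_width: 0.33
finger_force: 30.0
```

Against the stop, so the plunger is home. I'll relax, release and withdraw.

Request:
{"api": "move_arm", "payload": {"plan": "0 0 0 -1.4 0 0 34;0 0 0 0 0 0 50;0 0 0 0 0 0 70;0 0 0 0 0 0 80;0 0 0 0 0 -10 80;0 0 0 0 0 -45 80;0 0 0 0 0 -50 80;0 0 0 0 0 -50 80"}}

```text
clock: 25.15
position: [0.5269, -0.0078, 0.2032]
ee_rot: [[0.051, 0.999, -0.001], [0.999, -0.051, -0.003], [-0.003, -0.001, -1.0]]
force: [0.9, -0.2, -0.1]
gripper_width: 0.849
finger_force: 0.0
```

Request:
{"api": "move_arm", "payload": {"plan": "0 0 0 -30 -20 0 80;0 0 0 -30 -20 0 80;0 0 0 0 0 0 80;0 0 0 0 0 0 80"}}

```text
clock: 25.55
position: [0.4844, -0.0661, 0.2018]
ee_rot: [[0.052, 0.999, 0.0], [0.999, -0.052, -0.003], [-0.003, 0.001, -1.0]]
force: [-0.0, 0.3, 0.3]
gripper_width: 0.849
finger_force: 0.0
```

```bash
python3 -c "
from plan import *
s=st()
j=arm.capture('scene')
bx=(290,180,385,245)
print(blobs(j,(0,110,40),(14,255,255),bx,20)[:1]);print('yel',blobs(j,(18,100,60),(33,255,255),bx,4)[:2])
print('knob',blobs(j,(0,150,60),(8,255,255),(255,190,287,240),4)[:1])
print('white',blobs(j,(0,0,150),(180,50,255),(135,185,225,255))[:1])
"
```

```text
t 25.55 world [ 0.4844 -0.0661  0.2018] ext [ -38.4 -214. ] z 201.8 yawY -3.01 zax [ 0.    -0.003 -1.   ] F [-0.   0.3  0.3] w 79.8 q [-21.  -8. 113.  -0.  75. -18.]
[(366.5, array([339. , 212.1]), [[316.7, 217.1], [317.0, 205.8], [361.2, 207.0], [360.9, 218.3]])]
yel [(96.5, array([321. , 215.5]), [[317.0, 208.0], [325.0, 208.0], [325.0, 223.0], [317.0, 223.0]]), (60.0, array([293.5, 227. ]), [[290.0, 222.0], [297.0, 222.0], [297.0, 232.0], [290.0, 232.0]])]
knob [(65.0, array([279.8, 211.8]), [[274.8, 207.5], [283.5, 206.2], [284.9, 216.2], [276.2, 217.4]])]
white [(331.0, array([172.6, 202.8]), [[152.5, 199.3], [192.0, 196.5], [192.7, 206.2], [153.1, 209.1]])]
```

```bash
python3 -c "
from workcell import arm
print(arm.hand_in())"
```

```text
the job is handed in; nothing more can be done
None
```

The terracotta cartridge is snapped into the clip and the red knob is pushed fully home; I handed in at about 25.6 s. A finger touched the jaw or tine on the first approach (about 14 N at the wrist), so I backed off and came in steeper.

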